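Snug the adjustable wrench and slacken the left-hand platter nut

ROBOT

A 6-joint arm with a two-finger parallel gripper is mounted at the origin on the work surface. World frame = base frame: x ahead of the robot, y to its left, z up, the work surface at z = 0. Lengths are in m, angles in rad, forces in N, time in s.
With the tool pointing down it reaches from about 0.375 to 0.825 m from the base axis. Payload 5.5 kg.
Tool frame: the origin (TCP) lies midway between the tips of the shut fingers; the grasp point (between the pads) lies 19 mm behind it; z points along the fingers, x is the direction in which the jaws open and shut, and the axes are right-handed (so a half turn about z gives the same grasp; the last joint's range is limited). The gripper opens to 85 mm and grips with 20 to 120 N. Pads are 22 mm wide; open, the fingers measure 114 mm over their backs; the gripper's body (76 mm by 85 mm) begins 54 mm behind the grasp point. The pads swing forward as they close: fully open they stand 13 mm farther back than shut.
Start: joints at [1.158, 0.314, -0.047, 1.21, 0, 1.571], TCP at [0.241, 0.55, 0.231] pointing down, gripper open.
Joint ranges: [-2.67, 2.67], [-0.69, 1.73], [-1.03, 1.25], [-2.08, 2.16], [-1.42, 1.45], [-3.14, 3.14]. Speed limits (rad/s): [2.39, 2.39, 3.01, 3.14, 3.14, 3.14].

INTERFACE

Orientations are given as [roll, pitch, yaw] about the fixed x, y, z axes, in that order (R = Rz(yaw) Ry(pitch) Rx(roll)).
In Python, from bench import get_obs, snapshot, hand_in, outline_of, landmark_of gives the robot as it stands.
- The arm moves only by the tool carry_out, never from a script. Its argument "steps" is one flat list of numbers, 5 for each row, row after row: the shift along the tool's x, y, z in mm, then the turn about the tool's z in rad, then the closure, from -1 (fully open) to 1 (shut). In form: [dx, dy, dz, yaw, claw, dx, dy, dz, yaw, claw, ...]. A call has 1 to 20 rows; each row shifts and turns the commanded pose from where the row before left it, along the tool's axes as they then stand; what a row does not reach is not made up. A row lasts 1/12 s, in which the tool goes at most 41.7 mm and 7.16 degrees, less where a joint would pass 70% of its speed; a pose out of reach is approached as far as the arm can. A call is refused whole if a number of a shift passes 41.7 or a number of a turn 0.125, either way. A call with a gripper value outside its range is refused whole. The fingers move at their own pace and stop on an object; "newtons" is the grip in N (left out, the last holds). Time passes only in rows, so rows that do not move let the fingers close. It gives the time, the measured TCP pose, the force and the opening at its end, in the units of the state.
- get_obs(): the state, without advancing time (a new reading comes with each control period).
- snapshot(name): name is "side" or "top"; returns a dict with "pixels" (384x512x3 uint8, red, green, blue), "vertical_fov" (degrees; the focal length in pixels is half the picture's height over the tangent of half this angle, whatever the lens; pixels are square), "cx", "cy" (the principal point, pixels), "eye" and "rotation" of the camera in the world. Camera axes: x right, y up, looking along -z (the intrinsics and any distortion apply to the point x, -y, -z); pixel columns grow to the right and rows downward; lengths in m; the calibration is good to about 2 mm. A picture is of the moment at which its call begins. There is no depth.
- hand_in(): hands the job in, once; it reports no verdict.
Trained networks look in a picture, given as the dict that the camera call returned (one of the last four; its "shot" number tells which), for a name from the list of things; names that differ only in an ending like _2 or _b are one class to them, and where a whole thing is asked for, a point or a joint stands for the part that bears it (a point fixed in the world has none). Each returns a list of dicts, best first, with "conf" (0 to 1); they miss things now and then, are a little off and sometimes report something else, mostly with a low value. They report only what shows in the picture. A call takes as long as a camera call. They do not tell look-alikes from the thing itself.
- outline_of(picture, target): "pixels" (384x512 bool, what is visible of it) and "box" ([centre column, centre row, width, height] in pixels, round what is visible of it).
- landmark_of(picture, target): "xy" ([column, row] in pixels: a listed point, or the origin of a listed thing).
The state is a dict: "time_s": time; "joints": joint angles; "joint_velocities": joint speeds; "joint_torque": joint torques, N m; "tool_pos": TCP position; "tcp_rot": TCP orientation; "force": force on the tool from outside, world axes, zero at the start; "wrist_torque": the same for the moment, N m; "grip_width": finger opening in m.
Only numpy, scipy, OpenCV 4.12 (cv2) and the standard library are available. Lean on these libraries where they do the work, as an engineer would, in place of code of your own. Each camera call takes 0.05 s, during which the arm holds its last target.

TASK

The nut in the middle of the green sanding platter has a left-hand thread and must be slackened. First, with a fingertip on the brass worm, roll the wrench's worm until its jaw closes snugly on the nut (do not push the jaw itself); then swing the wrench handle clockwise, seen from above, until the yellow line on the nut lines up with the red line on the platter. Leave the wrench lying flat and snug on the nut, and leave the things round about alone.

Things in the scene. Friction and masses are not known exactly. Their poses are not given: they have to be found in the camera images.
- platter: Green sanding-disc platter, 280 mm in diameter, fixed on a grey stand; its flat top is 50 mm above the table. Origin on its axis, at table height.
- nut (a joint): Turn of the dark steel hex nut (40 mm across flats, 18 mm tall, standing on the platter's top, on its axis). 0 at the start (tight), growing clockwise seen from above, rad; it cannot turn anticlockwise and stops at 1.5. It turns stiffly, needing about 0.15 N m, and stays where it is left.
- nut_mark (a point): Centre of the nut's top face, 18 mm above the platter, z up. Its x axis runs along the yellow line, which goes from the nut's centre to one of its corners and turns with the nut.
- index: Red line painted on the platter's top, 6 mm wide, from 46 to 134 mm from the nut's axis. Origin on the nut's axis, x along the line, outward. It lies 0.6 to 0.9 rad clockwise of where the yellow line starts.
- wrench: Loose steel adjustable wrench, about 0.8 kg, 221 mm long, flat on the platter with the nut in its mouth. Origin: middle of the mouth on its underside (on the nut's axis when closed on it), z up, x out of the mouth. Fixed jaw at +y (inner face y = 20 mm), sliding jaw at -y; both 20 mm high, x = -28 (throat) to 14 mm. With the nut flush in the jaws its yellow line points along x.
- jaw (a joint): How far the sliding jaw has been closed from a mouth 46 mm wide, m: at 0 the mouth is 46 mm, at 0.006 it is 40 mm, just as wide as the nut. It starts 2 mm either way of 0 (mouth 4 to 8 mm wider than the nut) and stops by itself on the nut. The worm drives it, 2 mm for each radian, and it stays where the worm leaves it.
- jaw_face: The sliding jaw's dark block, 42 x 14 x 20 mm. Same frame as the wrench but shifted along its +y by the jaw's value; inner face at y = -26 mm of this frame. Its back rides on the head at x = -37 to -29 mm, 23.5 mm above the platter. Not to be pushed on (10 N is too much).
- worm_top (a point): Top middle of the brass worm: a knurled roller in the wrench's head, radius 12 mm, 32 mm long, axis along the wrench's y. It stands 8 mm above the head round it. A fingertip pressing 4 to 15 N on it and drawn towards the nut (+x) closes the jaw, 1 mm for each 6 mm drawn. The point does not roll; axes as the wrench.
- mouth (a point): Middle of the mouth at the height of the jaws' tops, 20 mm above the wrench's origin; axes as the wrench. When the jaw is snug the worm stops and a fingertip slips on it. Rolling the worm may also slide the wrench along +x, by 9 mm at most, until its throat meets the nut.
- handle_grip (a point): Middle of the handle's top face, 165 mm from the wrench's origin along its -x, outside the platter's rim; axes as the wrench. The handle is 24 mm wide and 16 mm thick, flat-sided from x = -78 to -188 mm, and ends round, 30 mm across, at x = -207 mm. Its underside is level with the platter's top.
- glue: White glue bottle, 60 mm in diameter and 170 mm tall, standing to the right; a bystander. Origin under its centre.
- tape: Yellow roll of tape, 104 mm in diameter, 24 mm high, lying to the left; a bystander. Origin under its centre.
- drill: Cordless drill standing on its battery, about 195 mm tall, green and black, far left; a bystander. Origin under the battery's centre.
Things that resemble listed ones, but are neither listed nor needed, are in the scene too. Several things have the shape of the wrench; the one meant has the colours described above.

How it is judged:
By the outcome, as a careful person would: the job done as asked, in the order asked, and still so for the second after the job is handed in, with the robot touching nothing.
It also fails if it takes over 58 s, if anything falls off the work surface, if the arm or the gripper's body presses on something with over 40 N, if the wrist force passes 120 N, or if a joint passes its speed limit or range.

## Working session

There is one attempt and no reset: what is moved stays moved. The work goes in short steps, Python scripts to look and compute and a tool call to move; the robot and the scene stay as the last step left them, time stands still between calls to the robot, and variables do not carry over. Pictures are saved under pics/ and viewed, and the job is handed in when it is done.

Besides the shell and the picture viewer there is one more tool, called after "Emit:" as a command line: name --argument value ..., lists and objects as JSON in quotes. carry_out: Moves the arm, as the interface text tells. Its arguments: {"type":"object","properties":{"steps":{"type":"array","items":{"type":"number"}},"newtons":{"type":"number"}},"required":["steps"]}

```bash
mkdir -p pics; ls; cat > h.py <<'E'
import numpy as np, cv2
from bench import *
def save(p,name,crop=None,scale=1):
    im=p["pixels"][:,:,::-1].copy()
    if crop: im=im[crop[1]:crop[3],crop[0]:crop[2]]
    if scale!=1: im=cv2.resize(im,None,fx=scale,fy=scale,interpolation=cv2.INTER_CUBIC)
    cv2.imwrite("pics/"+name+".png",im)
E
python3 - <<'E'
from h import *
o=get_obs(); print({k:np.round(v,4) for k,v in o.items()})
for n in ("side","top"):
    p=snapshot(n); save(p,n+"0",scale=1.5)
    print({k:v for k,v in p.items() if k!="pixels"})
    for t in ("worm_top","mouth","handle_grip","nut_mark","index","wrench","platter","jaw_face","glue","tape"):
        print(n,t,[(np.round(d["xy"],1).tolist(),round(d["conf"],2)) for d in landmark_of(p,t)][:4])
E
```

```text
pics
{'time_s': np.float64(0.0), 'joints': array([ 1.158 ,  0.3142, -0.0481,  1.2102, -0.    ,  1.5708]), 'joint_velocities': array([ 0.0015, -0.0005,  0.    , -0.0012, -0.0012, -0.001 ]), 'joint_torque': array([ 1.00000e-04, -5.39592e+01,  3.39746e+01,  1.93000e-02,
       -2.00000e-04,  0.00000e+00]), 'tool_pos': array([0.2405, 0.5491, 0.2304]), 'tcp_rot': array([3.1416e+00, 1.6000e-03, 1.1580e+00]), 'force': array([-0.5867, -0.3609, -0.7877]), 'wrist_torque': array([ 0.0085,  0.0369, -0.0251]), 'grip_width': np.float64(0.0857)}
{'vertical_fov': 42.94789750145086, 'cx': 263.4200049268212, 'cy': 196.782586857017, 'eye': array([ 0.025025  , -0.85965011,  0.8890616 ]), 'rotation': array([ 0.87703648, -0.02003491, -0.46897275]), 'shot': 1}
side worm_top [([284.1, 209.7], 0.7), ([174.8, 183.4], 0.69)]
side mouth [([305.4, 226.6], 0.87), ([179.2, 176.0], 0.87)]
side handle_grip [([262.6, 194.1], 0.95), ([148.5, 207.8], 0.87)]
side nut_mark [([302.3, 229.5], 0.77)]
side index []
side wrench [([300.5, 232.5], 0.93), ([180.8, 179.5], 0.81)]
side platter [([297.9, 245.3], 0.74)]
side jaw_fac
[... 170 characters left out ...]
78339615, 'cx': 254.76791176365577, 'cy': 192.6283003635488, 'eye': array([ 0.34363761, -0.01613486,  1.36081978]), 'rotation': array([ 0.09947609, -0.00530234, -1.5681502 ]), 'shot': 2}
top worm_top [([170.3, 250.1], 0.72), ([270.9, 184.4], 0.65)]
top mouth [([159.1, 237.5], 0.97), ([288.1, 173.5], 0.85)]
top handle_grip [([234.3, 190.7], 0.68), ([192.2, 282.4], 0.57), ([109.2, 142.3], 0.34)]
top nut_mark [([295.1, 177.7], 0.49)]
top index []
top wrench [([291.3, 176.9], 0.86), ([158.9, 235.9], 0.59)]
top platter []
top jaw_face [([285.9, 177.6], 0.57), ([161.6, 239.5], 0.41), ([291.0, 177.2], 0.17)]
top glue [([387.4, 195.0], 0.68)]
top tape [([112.1, 214.3], 0.75), ([292.7, 177.2], 0.49)]
```

View pics/side0.png

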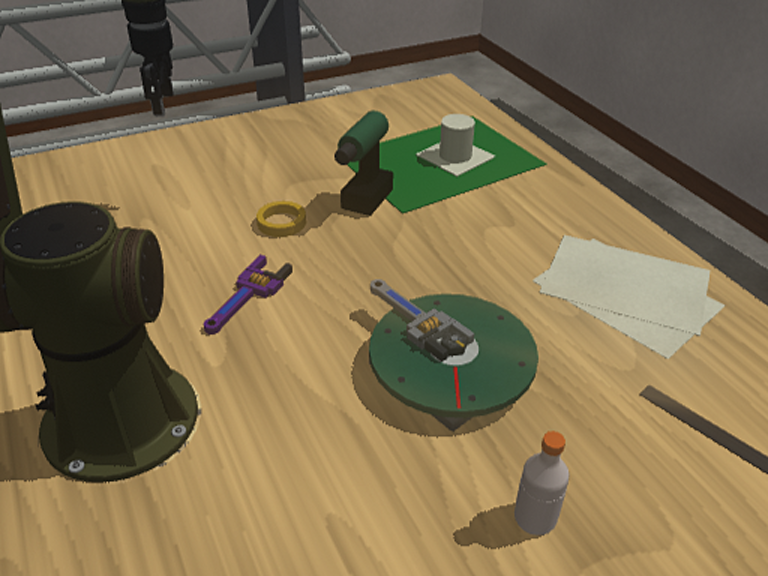

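View pics/top0.png

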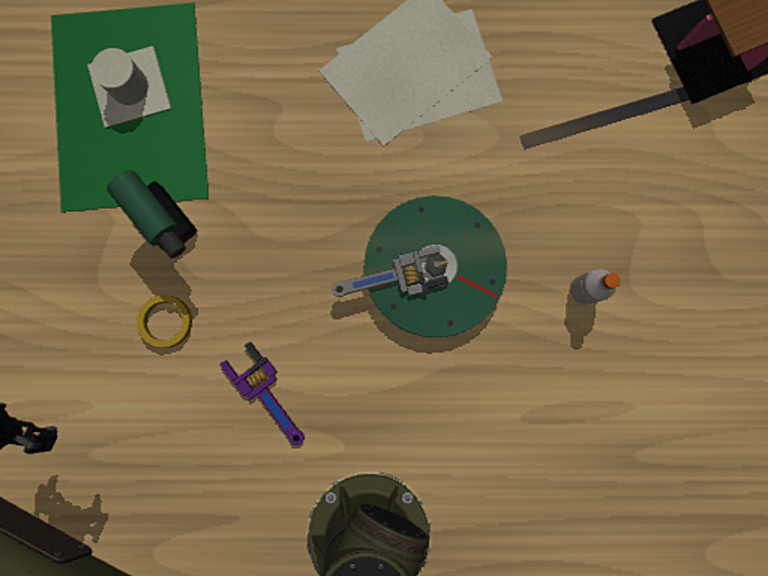

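```bash
cat >> h.py <<'E'
from scipy.spatial.transform import Rotation as Ro
from scipy.optimize import least_squares
def cam(p):
    H,W=p["pixels"].shape[:2]
    f=H/2/np.tan(np.radians(p["vertical_fov"])/2)
    return f,p["cx"],p["cy"],np.array(p["eye"]),Ro.from_euler("xyz",p["rotation"]).as_matrix()
def proj(p,X):
    f,cx,cy,e,R=cam(p); c=(np.atleast_2d(X)-e)@R
    return np.c_[cx+f*c[:,0]/-c[:,2], cy-f*c[:,1]/-c[:,2]]
def unproj(p,uv,z):
    f,cx,cy,e,R=cam(p); uv=np.atleast_2d(uv)
    d=np.c_[(uv[:,0]-cx)/f,-(uv[:,1]-cy)/f,-np.ones(len(uv))]@R.T
    return e+d*((z-e[2])/d[:,2])[:,None]
E
python3 - <<'E'
from h import *
P={n:snapshot(n) for n in ("side","top")}
for n,p in P.items():
    zs=dict(worm_top=.05+.0315,mouth=.07,handle_grip=.066,nut_mark=.068,wrench=.05,platter=0,glue=0,tape=0)
    for t,z in zs.items():
        for d in landmark_of(p,t)[:2]:
            print(n,t,np.round(unproj(p,d["xy"],z)[0],4),round(d["conf"],2))
    print(proj(p,[[0,0,0],[.24,.549,.23]]))
    im=p["pixels"]; hsv=cv2.cvtColor(im,cv2.COLOR_RGB2HSV)
    # red line
    m=((hsv[:,:,0]<6)|(hsv[:,:,0]>174))&(hsv[:,:,1]>170)&(hsv[:,:,2]>90)
    o=outline_of(p,"platter"); print([ (x["conf"],x["box"]) for x in o])
    ys,xs=np.nonzero(m); k=(xs>200)&(ys>120)&(ys<300)&(xs<350); 
    W=unproj(p,np.c_[xs[k],ys[k]],.05)
    if len(W):
        vx,vy,x0,y0=cv2.fitLine(W[:,:2].astype(np.float32),cv2.DIST_L2,0,.01,.01).ravel(); print("red",len(W),vx,vy,x0,y0)
        s=(W[:,:2]-[x0,y0])@[vx,vy]; print(x0+vx*s.min(),y0+vy*s.min(),x0+vx*s.max(),y0+vy*s.max())
    g=((hsv[:,:,0]>65)&(hsv[:,:,0]<95)&(hsv[:,:,1]>80)).astype(np.uint8)
    nn,l,st,ce=cv2.connectedComponentsWithStats(g)
    for i in range(1,nn):
        if st[i,4]>2000 and ce[i][0]>220:
            c=max(cv2.findContours((l==i).astype(np.uint8),0,cv2.CHAIN_APPROX_NONE)[0],key=len)
            h=cv2.convexHull(c)[:,0]; W=unproj(p,h,.05)[:,:2]
            r=least_squares(lambda q:np.hypot(W[:,0]-q[0],W[:,1]-q[1])-q[2],[.5,0,.14],loss="soft_l1",f_scale=.002); print("circ",r.x,len(W))
top=P["top"]; save(top,"tz",(210,120,350,240),5); save(P["side"],"sz",(230,170,370,290),5)
E
```

```text
side worm_top [ 0.4961 -0.074   0.0815] 0.77
side worm_top [0.289  0.1614 0.0815] 0.63
side mouth [0.3186 0.1975 0.07  ] 0.71
side mouth [ 0.5279 -0.1327  0.07  ] 0.62
side handle_grip [0.4914 0.0387 0.066 ] 0.92
side handle_grip [ 0.479  -0.1787  0.066 ] 0.65
side nut_mark [0.4749 0.0253 0.068 ] 0.33
side wrench [ 0.5115 -0.1328  0.05  ] 0.78
side wrench [0.3178 0.1924 0.05  ] 0.62
side platter [ 0.5182 -0.1258  0.    ] 0.81
side glue [ 0.4767 -0.4339  0.    ] 0.86
side tape [0.4142 0.4138 0.    ] 0.71
side tape [ 0.5401 -0.0818  0.    ] 0.29
[[ 80.56938711 279.54097229]
 [109.93376769  74.18174929]]
[(0.93, [303.4, 242.2, 114.7, 96.9])]
red 61 0.45023772 0.89290875 0.48137355 -0.20839526
0.46323071671071436 -0.24437601294426928 0.5005397574498391 -0.17038494681541214
top worm_top [ 0.4916 -0.0704  0.0815] 0.93
top worm_top [0.3029 0.208  0.0815] 0.93
top mouth [ 0.5151 -0.1276  0.07  ] 0.65
top mouth [ 0.5183 -0.1153  0.07  ] 0.61
top handle_grip [0.4737 0.0322 0.066 ] 0.92
top handle_grip [0.2139 0.1588 0.066 ] 0.63
top nut_mark [ 0.5163 -0.1324  0.068 ] 0.71
top wrench [0.3403 0.2604 0.05  ] 0.95
top wrench [ 0.5257 -0.1259  0.05  ] 0.9
top platter [ 0.5278 -0.1295  0.    ] 0.72
top glue [ 0.4833 -0.4312  0.    ] 0.84
top tape [0.4067 0.4027 0.    ] 0.72
[[246.45127517 356.16460877]
 [ 22.28323083 279.55311508]]
[(0.82, [289.6, 177.8, 94.2, 95.9])]
red 55 0.4452617 0.89540046 0.4811765 -0.20596394
0.4620085360137678 -0.24450981115795462 0.5007451127224669 -0.1666123639061905
circ [ 0.51581723 -0.1254422   0.13310009] 21
```

View pics/tz.png

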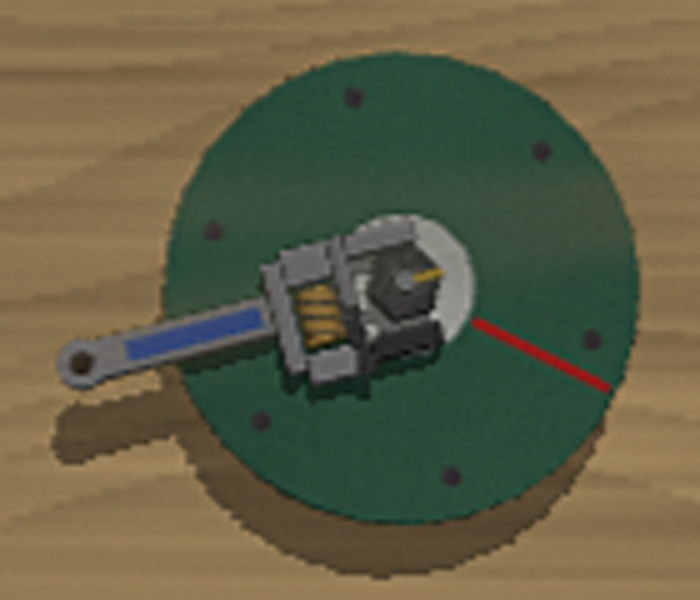

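View pics/sz.png

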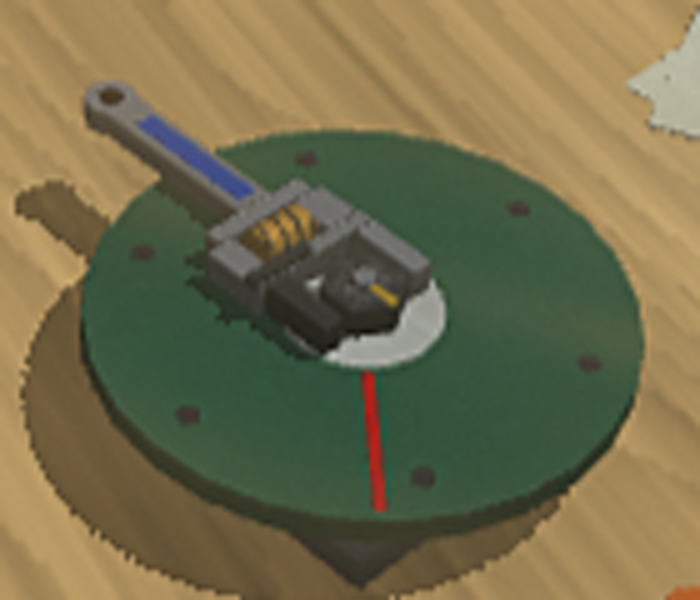

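```bash
python3 - <<'E'
from h import *
p=snapshot("top"); s=snapshot("side")
T=lambda a,z:unproj(p,np.array(a)/5+[209.6,119.6],z)[:,:2]
S=lambda a,z:unproj(s,np.array(a)/5+[229.6,169.6],z)[:,:2]
np.set_printoptions(precision=4,suppress=True)
print("center",T([[401,288]],.05), "edges",T([[162,288],[640,288],[401,52],[401,525]],.05))
print("nut top",T([[404,278]],.068),S([[363,277]],.068))
print("handle hole T,S",T([[84,362]],.066),S([[111,97]],.066))
a=T([[125,349],[265,317]],.066);d=a[1]-a[0];print("T stripe",a,np.degrees(np.arctan2(d[1],d[0])))
a=S([[146,121],[246,192]],.066);d=a[1]-a[0];print("S stripe",a,np.degrees(np.arctan2(d[1],d[0])))
print("worm T",T([[320,315]],.0815),"S",S([[283,232]],.0815))
c=[]
for n,q in(("T",p),("S",s)):
    o=outline_of(q,"platter")[0]["pixels"].astype(np.uint8)
    h=cv2.convexHull(max(cv2.findContours(o,0,1)[0],key=len))[:,0]
    W=unproj(q,h,.05)[:,:2]
    r=least_squares(lambda v:np.hypot(W[:,0]-v[0],W[:,1]-v[1])-.14,[.52,-.125],loss="soft_l1",f_scale=.001)
    print(n,r.x,np.round(r.fun*1000,0)[:30])
E
```

```text
center [[ 0.5201 -0.125 ]] edges [[ 0.5197  0.0147]
 [ 0.5206 -0.2648]
 [ 0.6607 -0.1257]
 [ 0.3819 -0.1243]]
nut top [[ 0.5235 -0.1253]] [[ 0.5232 -0.1245]]
handle hole T,S [[0.4744 0.0589]] [[0.4737 0.0585]]
T stripe [[ 0.482   0.0354]
 [ 0.5008 -0.0452]] -76.85624600295884
S stripe [[ 0.4816  0.0322]
 [ 0.5024 -0.0414]] -74.21164268549498
worm T [[ 0.5002 -0.0761]] S [[ 0.4957 -0.0912]]
T [ 0.5217 -0.1245] [-0. -1.  2. -1. -1.  0.  1. -1. -1. -0. -0. -1. -1. -1. -1. -1. -1. -0.
 -2.  0. -0. -0.  1. -1.  1.  2.  1. -3. -1. -2.]
S [0.2685 0.3565] [ 31.  37.  39.  40.  38.  27.  23.  14.   8.  -0. -11. -26. -45. -52.
 -60. -60. -42. -32. -20. -12.  -0.  19.]
```

```bash
python3 - <<'E'
from h import *
np.set_printoptions(precision=4,suppress=True)
a=np.radians(-76); ux=np.array([np.cos(a),np.sin(a)]); uy=np.array([-ux[1],ux[0]]); c=np.array([.522,-.125])
for n in("top","side"):
    p=snapshot(n); hsv=cv2.cvtColor(p["pixels"],cv2.COLOR_RGB2HSV)
    m=((hsv[:,:,0]>12)&(hsv[:,:,0]<28)&(hsv[:,:,1]>110))
    b=np.zeros_like(m)
    if n=="top": b[172:195,266:282]=1
    else: b[205:226,275:300]=1
    ys,xs=np.nonzero(m&b)
    for z in(.074,.0815):
        W=unproj(p,np.c_[xs,ys],z)[:,:2]-c
        print(n,z,len(xs),"wx",np.percentile(W@ux,[2,50,98]),"wy",np.percentile(W@uy,[2,50,98]))
    for t in["worm_top"]*1:
        for d in landmark_of(p,t)[:2]: print(t,[(z,(unproj(p,d["xy"],z)[0,:2]-c)@np.c_[ux,uy]) for z in(.075,.0815)])
    save(p,"w_"+n,(260,160,310,210) if n=="top" else (265,195,325,250),11)
E
```

```text
top 0.074 69 wx [-0.0636 -0.052  -0.0422] wy [-0.0243 -0.0092  0.0069]
top 0.0815 69 wx [-0.064  -0.0526 -0.0428] wy [-0.025 -0.01   0.006]
worm_top [(0.075, array([-0.3798, -0.1325])), (0.0815, array([-0.3786, -0.1326]))]
worm_top [(0.075, array([-0.0559, -0.0104])), (0.0815, array([-0.0563, -0.0111]))]
side 0.074 82 wx [-0.0562 -0.0468 -0.035 ] wy [-0.032  -0.013   0.0065]
side 0.0815 82 wx [-0.0502 -0.0409 -0.0293] wy [-0.0378 -0.019   0.0004]
worm_top [(0.075, array([0.0066, 0.0028])), (0.0815, array([ 0.0113, -0.0025]))]
worm_top [(0.075, array([-0.3441, -0.1597])), (0.0815, array([-0.3366, -0.1637]))]
```

View pics/w_top.png

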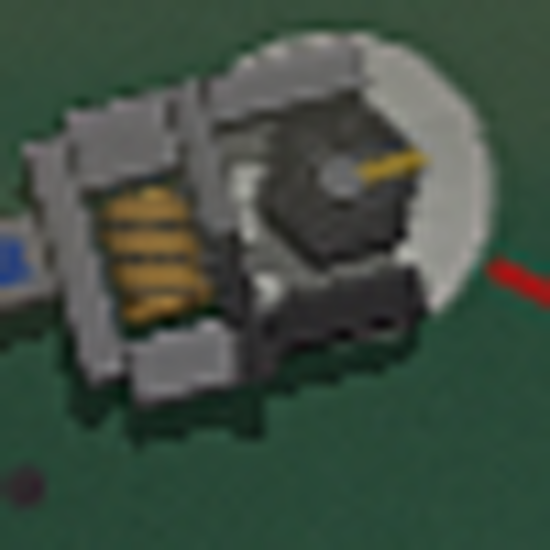

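View pics/w_side.png

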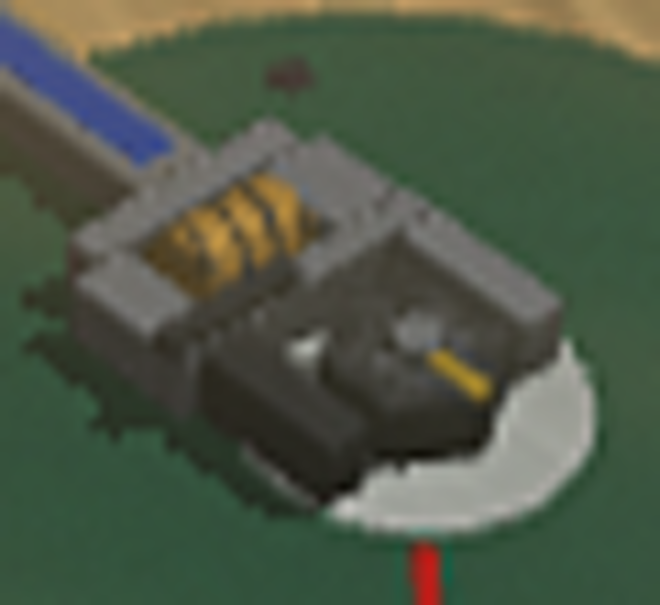

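Emit:
carry_out --steps '[-25.6,26.8,0,0,1,-25.6,26.8,0,0,1,-25.6,26.8,0,0,1,-25.6,26.8,0,0,1,-25.6,26.8,0,0,1,-25.6,26.8,0,0,1,-25.6,26.8,0,0,1,-25.6,26.8,0,0,1,-25.6,26.8,0,0,1,-25.6,26.8,0,0,1,-25.6,26.8,0,0,1,-25.6,26.8,0,0,1,-25.6,26.8,0,0,1,-25.6,26.8,0,0,1,-25.6,26.8,0,0,1,-25.6,26.8,0,0,1,-25.6,26.8,0,0,1,-25.6,26.8,0,0,1]'

```text
time_s: 4.0
tool_pos: [0.4981, -0.068, 0.2315]
tcp_rot: [3.141, -0.0, 1.158]
force: [1.3, -0.8, 0.4]
grip_width: 0.0003
```

Emit:
carry_out --steps '[0,0,10,0.114,1,0,0,10,0.114,1,0,0,10,0.114,1,0,0,10,0.114,1,0,0,10,0.114,1,0,0,10,0.114,1,0,0,10,0.114,1,0,0,10,0.114,1,0,0,10,0,1,0,0,0,0,1,0,0,0,0,1]'

```text
time_s: 4.92
tool_pos: [0.4973, -0.066, 0.1409]
tcp_rot: [-3.141, 0.001, 0.249]
force: [0.1, -0.1, 0.3]
grip_width: 0.0
```

```bash
python3 - <<'E'
from h import *
o=get_obs(); print({k:np.round(o[k],4) for k in("time_s","tool_pos","tcp_rot","force","grip_width","joints")})
for n in("top","side"):
    p=snapshot(n); save(p,"a_"+n,(210,120,350,240),4); print(proj(p,o["tool_pos"]))
E
```

```text
{'time_s': np.float64(4.9167), 'tool_pos': array([ 0.4973, -0.066 ,  0.1409]), 'tcp_rot': array([-3.1412e+00,  1.0000e-03,  2.4880e-01]), 'force': array([ 0.1146, -0.1372,  0.3262]), 'grip_width': np.float64(0.0), 'joints': array([-0.1319,  0.1885, -0.4233,  0.96  ,  0.    ,  1.1901])}
[[270.87902963 181.01202146]]
[[282.95614593 191.38131759]]
```

View pics/a_side.png

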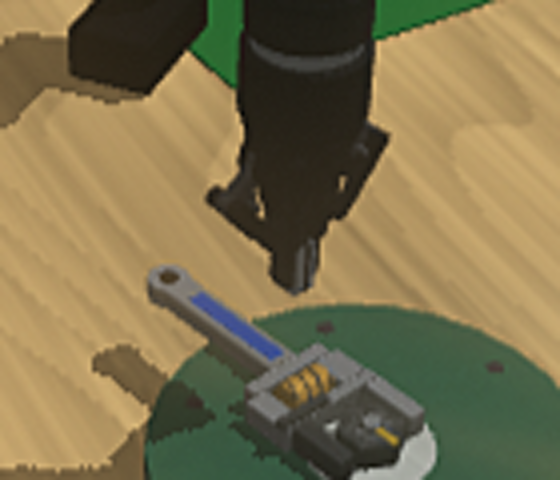

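View pics/a_top.png

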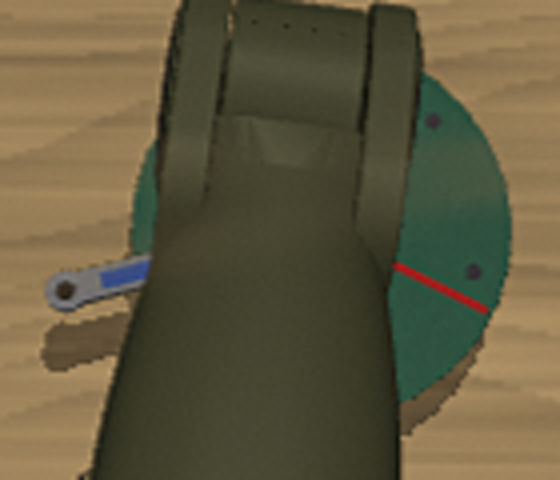

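Emit:
carry_out --steps '[0,2,20,0,1,0,0,20,0,1,0,0,10,0,1,0,0,3,0,1,0,0,2,0,1,0,0,0,0,1]'

```text
time_s: 5.52
tool_pos: [0.4986, -0.068, 0.0868]
tcp_rot: [3.141, -0.0, 0.246]
force: [-0.5, -0.8, 0.5]
grip_width: -0.0002
```

Emit:
carry_out --steps '[0,0,2,0,1,0,0,2,0,1,0,0,1,0,1,0,0,0,0,1]'

```text
time_s: 5.85
tool_pos: [0.4983, -0.068, 0.0814]
tcp_rot: [3.141, -0.0, 0.246]
force: [0.3, 0.5, 0.7]
grip_width: 0.0002
```

Emit:
carry_out --steps '[0,0,1,0,1,0,0,1,0,1,0,0,0,0,1]'

```text
time_s: 6.1
tool_pos: [0.4981, -0.0679, 0.0791]
tcp_rot: [-3.141, 0.0, 0.246]
force: [-0.1, -0.2, -0.8]
grip_width: -0.0001
```

Emit:
carry_out --steps '[0,0,1,0,1,0,0,0,0,1]'

```text
time_s: 6.27
tool_pos: [0.4981, -0.0679, 0.0781]
tcp_rot: [-3.142, 0.0, 0.246]
force: [-0.3, 0.5, -0.8]
grip_width: 0.0
```

Emit:
carry_out --steps '[0,0,1,0,1,0,0,0,0,1]'

```text
time_s: 6.43
tool_pos: [0.4981, -0.0679, 0.0772]
tcp_rot: [-3.142, 0.0, 0.246]
force: [0.2, -0.6, 0.6]
grip_width: 0.0001
```

Emit:
carry_out --steps '[0,0,0.5,0,1,0,0,0,0,1]'

```text
time_s: 6.6
tool_pos: [0.4981, -0.068, 0.0767]
tcp_rot: [-3.142, 0.0, 0.246]
force: [0.1, -0.9, 0.5]
grip_width: -0.0005
```

```bash
python3 - <<'E'
from h import *
p=snapshot("side"); save(p,"b",(255,180,325,250),8); print(proj(p,get_obs()["tool_pos"]))
E
```

```text
[[282.48949175 211.52460036]]
```

View pics/b.png

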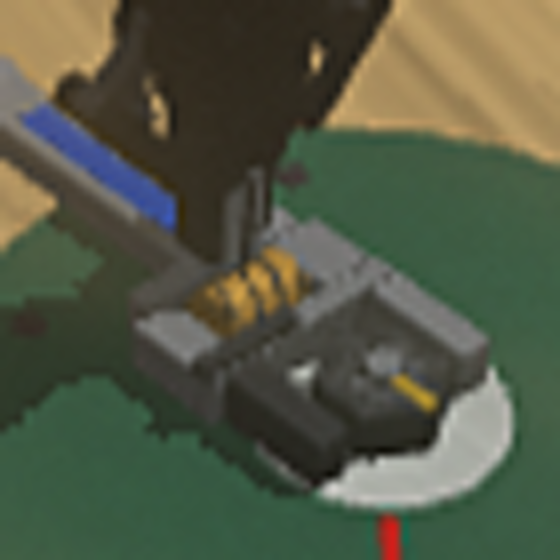

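Emit:
carry_out --steps '[0,0,-4,0,1,0,5,0,0,1,0,0,2,0,1,0,0,1,0,1,0,0,1,0,1,0,0,0,0,1]'

```text
time_s: 7.15
tool_pos: [0.4991, -0.0728, 0.0764]
tcp_rot: [-3.141, 0.001, 0.246]
force: [-0.6, -0.0, 0.5]
grip_width: -0.0001
```

Emit:
carry_out --steps '[0,0,0.5,0,1,0,0,0,0,1]'

```text
time_s: 7.32
tool_pos: [0.4993, -0.0728, 0.0762]
tcp_rot: [-3.141, 0.0, 0.246]
force: [-0.8, -0.4, 0.2]
grip_width: 0.0001
```

Emit:
carry_out --steps '[0,0,0.5,0,1,0,0,0,0,1]'

```text
time_s: 7.48
tool_pos: [0.4994, -0.0728, 0.076]
tcp_rot: [3.142, -0.0, 0.246]
force: [-2.0, 0.3, 1.7]
grip_width: 0.0001
```

Emit:
carry_out --steps '[0,0,0.5,0,1,0,0,0,0,1]'

```text
time_s: 7.65
tool_pos: [0.4995, -0.0728, 0.0759]
tcp_rot: [3.141, -0.0, 0.246]
force: [-2.6, 0.2, 6.8]
grip_width: -0.0004
```

Emit:
carry_out --steps '[0,0,0.5,0,1,0,0,0,0,1]'

```text
time_s: 7.82
tool_pos: [0.4995, -0.0728, 0.0758]
tcp_rot: [3.141, -0.0, 0.246]
force: [-3.2, 1.5, 11.0]
grip_width: -0.0001
```

Emit:
carry_out --steps '[0,2,0,0,1,0,2,0,0,1]'

```text
time_s: 7.98
tool_pos: [0.5003, -0.076, 0.0758]
tcp_rot: [-3.14, -0.001, 0.246]
force: [-4.9, 3.3, 11.8]
grip_width: -0.0001
```

Emit:
carry_out --steps '[0,2,0,0,1,0,2,0,0,1]'

```text
time_s: 8.15
tool_pos: [0.5013, -0.0799, 0.0758]
tcp_rot: [-3.14, -0.001, 0.246]
force: [-3.5, 3.9, 11.1]
grip_width: -0.0003
```

Emit:
carry_out --steps '[0,2,0,0,1,0,2,0,0,1]'

```text
time_s: 8.32
tool_pos: [0.5024, -0.0837, 0.0758]
tcp_rot: [-3.14, -0.001, 0.246]
force: [-3.5, 3.4, 11.1]
grip_width: 0.0001
```

Emit:
carry_out --steps '[0,2,0,0,1,0,2,0,0,1]'

```text
time_s: 8.48
tool_pos: [0.5034, -0.0876, 0.0757]
tcp_rot: [-3.14, -0.001, 0.246]
force: [-2.4, 3.4, 7.9]
grip_width: 0.0002
```

```bash
python3 - <<'E'
from h import *
p=snapshot("side"); save(p,"c",(255,180,325,250),8); print(proj(p,get_obs()["tool_pos"]))
E
```

```text
[[288.2187541  216.06928613]]
```

View pics/c.png

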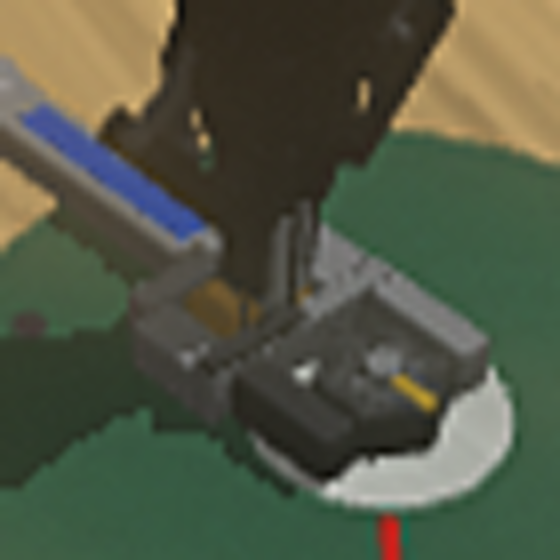

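Emit:
carry_out --steps '[0,0,-5,0,1,0,-8,0,0,1,0,-8,0,0,1,0,0,3,0,1,0,0,1,0,1,0,0,1,0,1,0,0,0,0,1]'

```text
time_s: 9.12
tool_pos: [0.4992, -0.0718, 0.0756]
tcp_rot: [-3.14, -0.0, 0.247]
force: [-4.4, 4.2, 14.7]
grip_width: 0.0002
```

Emit:
carry_out --steps '[0,2,0,0,1,0,2,0,0,1,0,2,0,0,1,0,2,0,0,1]'

```text
time_s: 9.45
tool_pos: [0.5013, -0.0798, 0.0757]
tcp_rot: [-3.14, -0.001, 0.247]
force: [-5.3, 3.9, 14.5]
grip_width: -0.0001
```

Emit:
carry_out --steps '[0,2,0,0,1,0,2,0,0,1,0,2,0,0,1,0,2,0,0,1]'

```text
time_s: 9.78
tool_pos: [0.5034, -0.0877, 0.0756]
tcp_rot: [-3.14, -0.001, 0.247]
force: [-3.1, 2.3, 9.4]
grip_width: -0.0001
```

Emit:
carry_out --steps '[0,0,-5,0,1,0,-8,0,0,1,0,-8,0,0,1,0,0,3,0,1,0,0,1,0,1,0,0,0.6,0,1,0,0,0,0,1]'

```text
time_s: 10.37
tool_pos: [0.499, -0.0716, 0.0757]
tcp_rot: [-3.14, -0.0, 0.247]
force: [-3.7, 3.7, 10.7]
grip_width: 0.0003
```

Emit:
carry_out --steps '[0,2,0,0,1,0,2,0,0,1,0,2,0,0,1,0,2,0,0,1]'

```text
time_s: 10.7
tool_pos: [0.5009, -0.0794, 0.0757]
tcp_rot: [-3.139, 0.0, 0.247]
force: [-5.6, 4.0, 13.4]
grip_width: 0.0003
```

Emit:
carry_out --steps '[0,2,0,0,1,0,2,0,0,1,0,2,0,0,1,0,2,0,0,1]'

```text
time_s: 11.03
tool_pos: [0.5022, -0.0859, 0.0757]
tcp_rot: [-3.136, 0.0, 0.247]
force: [-7.0, 11.8, 15.4]
grip_width: 0.0001
```

```bash
python3 - <<'E'
from h import *
p=snapshot("side"); save(p,"d",(255,180,325,250),8); print(proj(p,get_obs()["tool_pos"]))
E
```

```text
[[287.32774461 215.71023189]]
```

View pics/d.png

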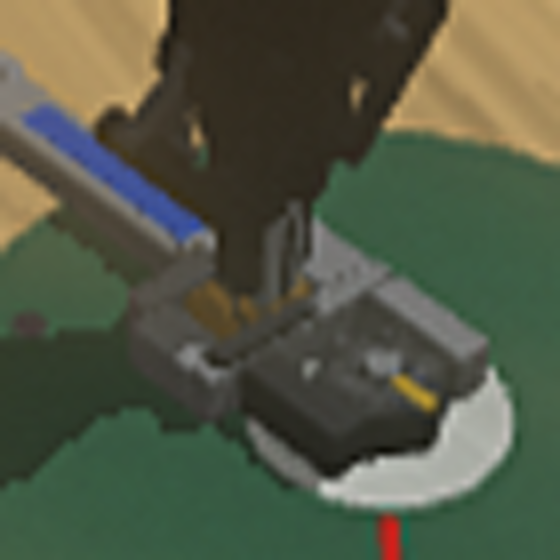

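Emit:
carry_out --steps '[0,0,-5,0,1,0,-8,0,0,1,0,-8,0,0,1,0,0,3,0,1,0,0,1,0,1,0,0,0.6,0,1,0,0,0,0,1]'

```text
time_s: 11.67
tool_pos: [0.4991, -0.072, 0.0758]
tcp_rot: [-3.14, 0.0, 0.247]
force: [-2.3, 2.6, 8.1]
grip_width: 0.0002
```

Emit:
carry_out --steps '[0,2,0,0,1,0,2,0,0,1,0,2,0,0,1]'

```text
time_s: 11.92
tool_pos: [0.4998, -0.0753, 0.0758]
tcp_rot: [-3.134, -0.0, 0.248]
force: [-5.8, 14.5, 14.0]
grip_width: -0.0001
```

Emit:
carry_out --steps '[0,2,0,0,1,0,2,0,0,1,0,2,0,0,1]'

```text
time_s: 12.17
tool_pos: [0.5022, -0.0823, 0.0758]
tcp_rot: [-3.137, -0.001, 0.247]
force: [-2.5, 8.4, 8.4]
grip_width: 0.0002
```

Emit:
carry_out --steps '[0,0,-10,0,1,0,0,-35,0,1,-7,-29.5,0,0,1,-7,-29.5,0,0,1,-7,-29.5,0,0,1,-7,-29.5,0,0,1,0,0,0,0,1,0,0,0,0,1]'

```text
time_s: 12.83
tool_pos: [0.446, 0.0238, 0.1208]
tcp_rot: [3.141, -0.0, 0.249]
force: [1.9, -0.2, 0.4]
grip_width: -0.0001
```

```bash
python3 - <<'E'
from h import *
np.set_printoptions(precision=4,suppress=True)
print(get_obs()["tool_pos"])
for n in("top","side"):
    p=snapshot(n); save(p,"e_"+n,(210,120,350,240) if n=="top" else (230,170,370,290),5)
    for t,z in(("handle_grip",.066),("mouth",.07),("nut_mark",.068)):
        print(n,t,[(unproj(p,d["xy"],z)[0,:2],d["conf"]) for d in landmark_of(p,t)[:2]])
E
```

```text
[0.446  0.0238 0.1208]
top handle_grip [(array([0.217 , 0.1603]), 0.93)]
top mouth [(array([ 0.5137, -0.1222]), 0.96), (array([0.3466, 0.2487]), 0.61)]
top nut_mark [(array([ 0.5198, -0.131 ]), 0.54), (array([ 0.4691, -0.4132]), 0.15)]
side handle_grip [(array([0.489 , 0.0357]), 0.86), (array([0.2028, 0.1175]), 0.68)]
side mouth [(array([0.3174, 0.2067]), 0.86), (array([ 0.5273, -0.1308]), 0.63)]
side nut_mark [(array([ 0.5145, -0.133 ]), 0.76)]
```

View pics/e_top.png

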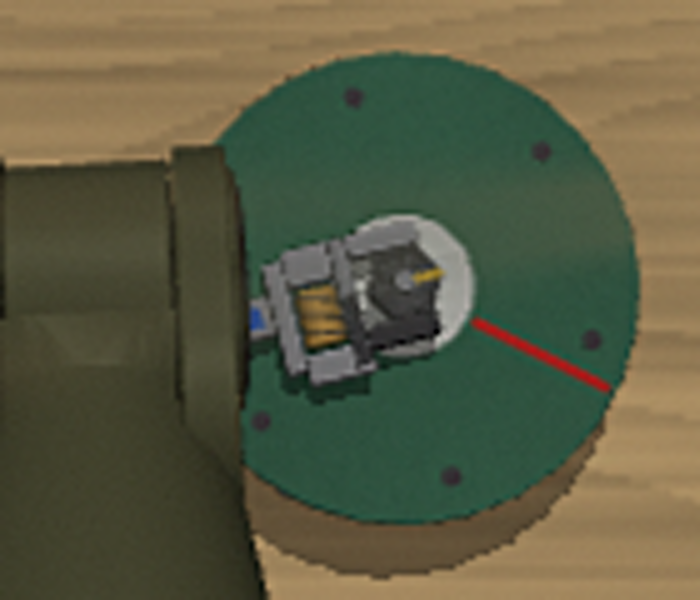

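View pics/e_side.png

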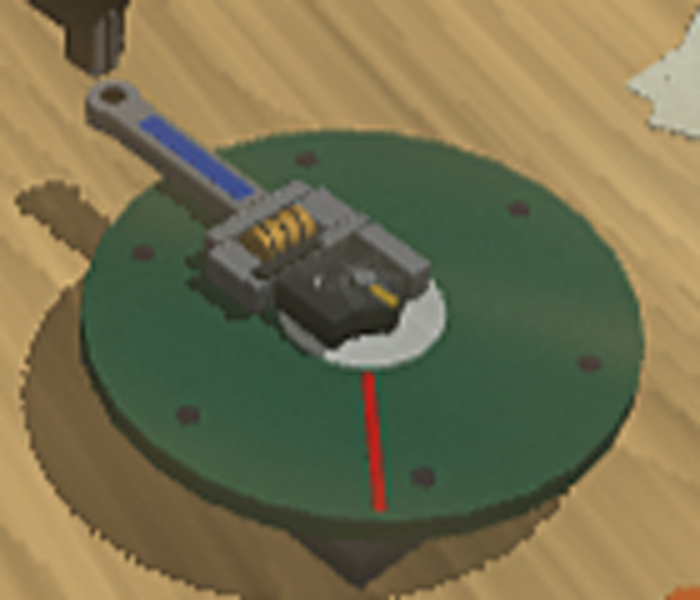

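Emit:
carry_out --steps '[0,0,25,0,1,0,0,25,0,1,0,0,12,0,1,0,0,6,0,1,0,0,0,0,1,0,0,0,0,1]'

```text
time_s: 13.73
tool_pos: [0.4467, 0.023, 0.0528]
tcp_rot: [-3.142, 0.0, 0.246]
force: [-0.2, 0.4, 0.0]
grip_width: -0.0004
```

Emit:
carry_out --steps '[3,0,0,0,1,3,0,0,0,1,3,0,0,0,1,0,0,0,0,1]'

```text
time_s: 14.07
tool_pos: [0.4568, 0.0256, 0.0534]
tcp_rot: [3.141, -0.002, 0.246]
force: [0.8, 0.6, 0.1]
grip_width: -0.0
```

Emit:
carry_out --steps '[2,0,0,0,1,2,0,0,0,1,2,0,0,0,1,0,0,0,0,1]'

```text
time_s: 14.4
tool_pos: [0.4605, 0.0268, 0.0524]
tcp_rot: [-3.141, 0.001, 0.246]
force: [-3.7, -1.0, 1.3]
grip_width: -0.0002
```

```bash
python3 - <<'E'
from h import *
p=snapshot("side"); save(p,"f",(225,160,305,230),8); print(proj(p,get_obs()["tool_pos"]))
E
```

```text
[[252.49234201 201.10051883]]
```

View pics/f.png

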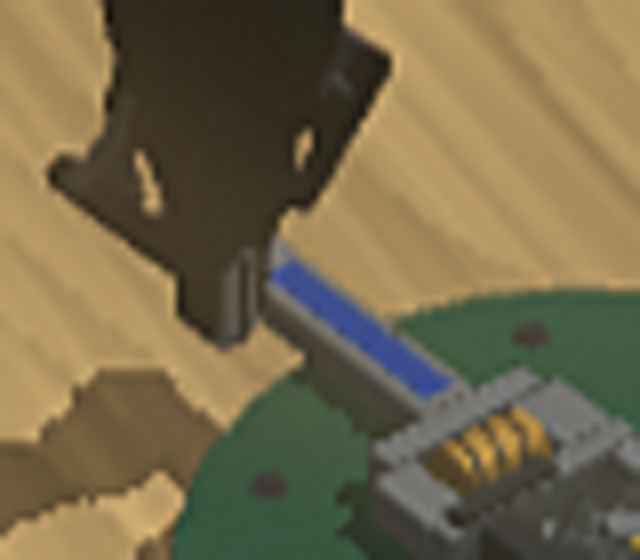

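Emit:
carry_out --steps '[8.1,-0.95,0,0.05,1,8.1,-0.95,0,0.05,1,8.1,-0.95,0,0.05,1,0,0,0,0,1]'

```text
time_s: 14.78
tool_pos: [0.4856, 0.0347, 0.0525]
tcp_rot: [-3.141, -0.001, 0.095]
force: [-1.3, 0.5, 0.5]
grip_width: 0.0004
```

Emit:
carry_out --steps '[8.1,-0.95,0,0.05,1,8.1,-0.95,0,0.05,1,8.1,-0.95,0,0.05,1,8.1,-0.95,0,0.05,1,8.1,-0.95,0,0.05,1,8.1,-0.95,0,0.05,1,0,0,0,0,1,0,0,0,0,1]'

```text
time_s: 15.45
tool_pos: [0.5332, 0.0386, 0.0526]
tcp_rot: [-3.141, -0.001, -0.202]
force: [-0.1, -1.1, -0.7]
grip_width: -0.0001
```

```bash
python3 - <<'E'
from h import *
o=get_obs(); q=o["tool_pos"][:2]-[.522,-.125]; print(np.hypot(*q),np.degrees(np.arctan2(q[1],q[0])))
for n in("top","side"):
    p=snapshot(n); save(p,"g_"+n,(210,120,350,240) if n=="top" else (230,170,370,290),5)
E
```

```text
0.16398042464328194 86.09918644610941
```

View pics/g_side.png

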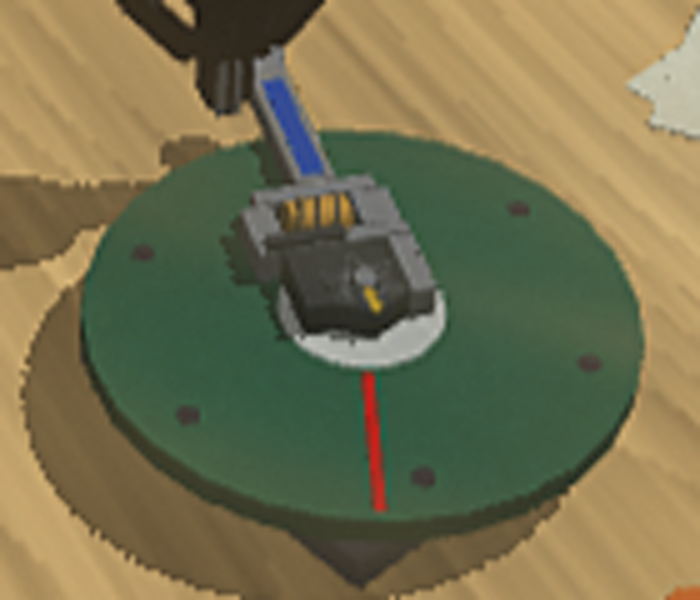

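View pics/g_top.png

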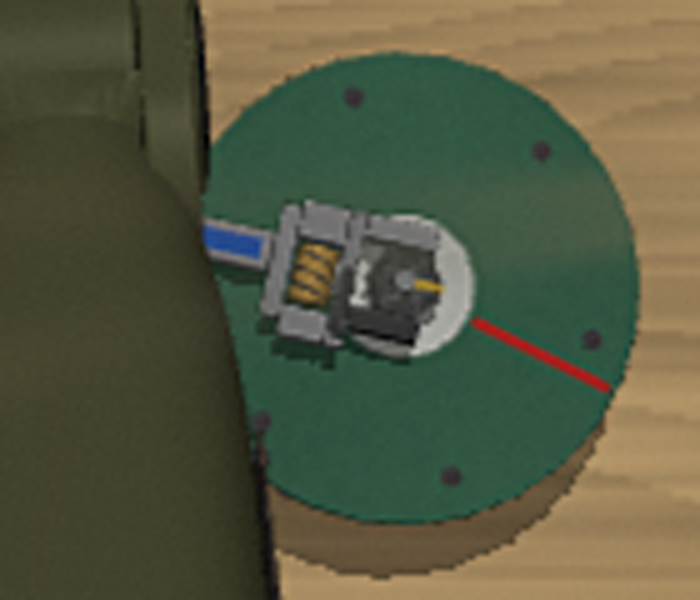

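Emit:
carry_out --steps '[6.5,-0.8,0,0.04,1,6.5,-0.8,0,0.04,1,6.5,-0.8,0,0.04,1,6.5,-0.8,0,0.04,1,3.2,-0.4,0,0.02,1,0,0,0,0,1,0,0,0,0,1,-15,0,0,0,1,-20,0,0,0,1,-10,0,-30,0,1,0,0,0,0,1]'

```text
time_s: 16.47
tool_pos: [0.5198, 0.0517, 0.0858]
tcp_rot: [-3.14, -0.002, -0.382]
force: [1.9, 0.1, 0.9]
grip_width: 0.0
```

```bash
python3 - <<'E'
from h import *
for n in("top","side"):
    p=snapshot(n); save(p,"h_"+n,(210,120,350,240) if n=="top" else (230,150,370,270),5)
E
```

```text
(no output)
```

View pics/h_side.png

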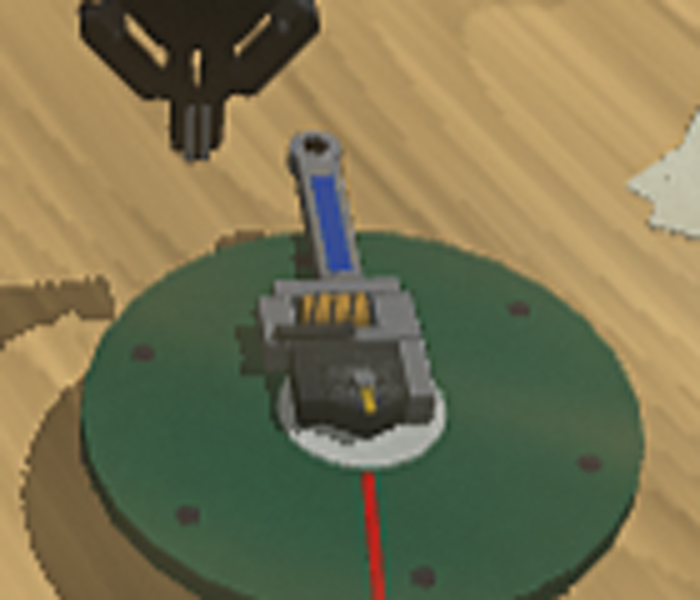

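View pics/h_top.png

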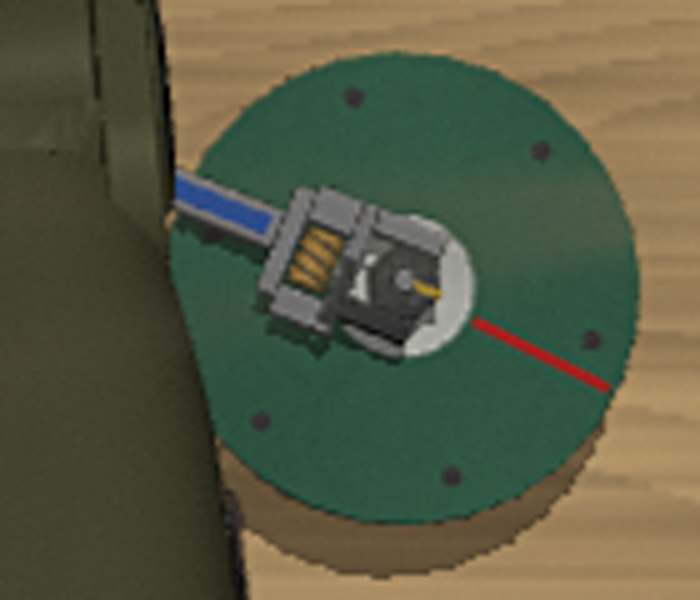

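```bash
cat > m.py <<'E'
from h import *
def stripe(p,off):
    hsv=cv2.cvtColor(p["pixels"],cv2.COLOR_RGB2HSV)
    m=((hsv[:,:,0]>105)&(hsv[:,:,0]<130)&(hsv[:,:,1]>110)).astype(np.uint8)
    m[:,:225]=0; m[:150]=0; m[240:]=0; m[:,330:]=0
    ys,xs=np.nonzero(m); W=unproj(p,np.c_[xs,ys],.066)[:,:2]
    vx,vy,x0,y0=cv2.fitLine(W.astype(np.float32),cv2.DIST_L2,0,.001,.001).ravel()
    if vy>0: vx,vy=-vx,-vy
    c=np.array([.522,-.125])-[x0,y0]
    return len(xs),np.degrees(np.arctan2(vy,vx)),"lat mm",1000*(c[0]*vy-c[1]*vx),"radial",np.degrees(np.arctan2(c[1],c[0])),(x0,y0)
E
python3 - <<'E'
from m import *
for n in("top","side"):
    print(n,stripe(snapshot(n),0))
p=snapshot("side")
h=unproj(p,np.array([[317,146]])/5+[229.6,149.6],.066)[0,:2]; d=np.array([.522,-.125])-h; print(h,np.hypot(*d),np.degrees(np.arctan2(d[1],d[0])))
E
```

```text
top (82, np.float32(-112.80844), 'lat mm', np.float64(-0.6413077695019836), 'radial', np.float64(-112.48724898455775), (np.float32(0.5657551), np.float32(-0.019299246)))
side (84, np.float32(-112.965645), 'lat mm', np.float64(-0.40366331694841745), 'radial', np.float64(-112.77870803554617), (np.float32(0.5699011), np.float32(-0.010929122)))
[0.59614549 0.05002103] 0.1900787043155672 -112.95934429515678
```

Emit:
carry_out --steps '[10,0,30,0,1,0,0,0,0,1,15,0,0,0,1,10,0,0,0,1,5,0,0,0,1,3,0,0,0,1,2,0,0,0,1,1.6,-0.2,0,0.01,1,1.6,-0.2,0,0.01,1,1.6,-0.2,0,0.01,1,1.6,-0.2,0,0.01,1,1.6,-0.2,0,0.01,1,0,0,0,0,1,0,0,0,0,1,0,0,0,0,1]'

```text
time_s: 17.97
tool_pos: [0.5698, 0.032, 0.0526]
tcp_rot: [-3.141, -0.0, -0.434]
force: [-0.9, 2.2, 1.1]
grip_width: -0.0001
```

```bash
python3 - <<'E'
from m import *
for n in("top","side"):
    print(n,stripe(snapshot(n),0))
p=snapshot("side"); save(p,"i_side",(230,150,370,270),5)
E
```

```text
top (29, np.float32(-126.20298), 'lat mm', np.float64(-17.41346417279945), 'radial', np.float64(-115.74772516819682), (np.float32(0.56368554), np.float32(-0.03856817)))
side (83, np.float32(-115.36134), 'lat mm', np.float64(0.6802469088289798), 'radial', np.float64(-115.67826771218556), (np.float32(0.5752908), np.float32(-0.014162331)))
```

View pics/i_side.png

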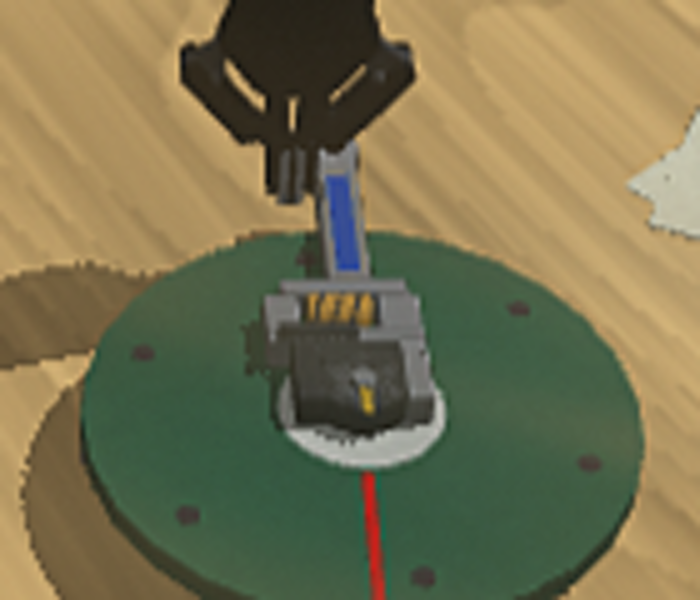

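Emit:
carry_out --steps '[1.1,-0.1,0,0.007,1,1.1,-0.1,0,0.007,1,0,0,0,0,1,0,0,0,0,1,0,0,0,0,1,-5,0,0,0,1,-20,0,0,0,1,-30,0,0,0,1,0,0,-30,0,1,-20,-30,-20,0,1,-20,-30,-20,0,1,0,0,0,0,1,0,0,0,0,1]'

```text
time_s: 19.2
tool_pos: [0.5133, 0.1277, 0.124]
tcp_rot: [-3.14, -0.004, -0.445]
force: [-0.3, -0.1, -0.8]
grip_width: 0.0001
```

```bash
python3 - <<'E'
from m import *
for n in("top","side"):
    p=snapshot(n); print(n,stripe(p,0)); save(p,"j_"+n,(210,120,350,240) if n=="top" else (230,150,370,270),5)
    hsv=cv2.cvtColor(p["pixels"],cv2.COLOR_RGB2HSV)
    m=((hsv[:,:,0]<6)|(hsv[:,:,0]>174))&(hsv[:,:,1]>150)&(hsv[:,:,2]>80)
    ys,xs=np.nonzero(m); k=(xs>270)&(ys>170)&(ys<300)&(xs<350)
    W=unproj(p,np.c_[xs[k],ys[k]],.05)[:,:2]; vx,vy,x0,y0=cv2.fitLine(W.astype(np.float32),2,0,.001,.001).ravel()
    if vy>0: vx,vy=-vx,-vy
    print("idx",np.degrees(np.arctan2(vy,vx)),"radial",np.degrees(np.arctan2(y0+.125,x0-.522)))
    # yellow
    m=((hsv[:,:,0]>20)&(hsv[:,:,0]<32)&(hsv[:,:,1]>130)&(hsv[:,:,2]>90)); c=proj(p,[.522,-.125,.068])[0]
    ys,xs=np.nonzero(m); k=np.hypot(xs-c[0],ys-c[1])<11; print("pix",np.c_[xs[k],ys[k]].tolist(),c)
    W=unproj(p,np.c_[xs[k],ys[k]],.068)[:,:2]
    if len(W): a=W.mean(0)-[.522,-.125]; print("yellow radial",np.degrees(np.arctan2(a[1],a[0])),np.hypot(*a))
print(get_obs()["time_s"])
E
```

```text
top (109, np.float32(-115.25932), 'lat mm', np.float64(1.639792738823989), 'radial', np.float64(-116.01299460934307), (np.float32(0.57667494), np.float32(-0.012964262)))
idx -116.57322 radial -116.41646
pix [[293, 177], [294, 177], [295, 177], [294, 178], [295, 178], [296, 178], [297, 178], [296, 179], [297, 179]] [290.30936559 175.72294412]
yellow radial -113.85346196597062 0.015452923288188054
side (77, np.float32(-115.61406), 'lat mm', np.float64(1.6840403467516598), 'radial', np.float64(-116.40137413985252), (np.float32(0.57649565), np.float32(-0.015225841)))
idx -116.575775 radial -116.001465
pix [[302, 227], [302, 228], [303, 228], [302, 229], [303, 229], [302, 230], [303, 230], [304, 230], [302, 231], [303, 231], [304, 231], [303, 232], [304, 232]] [301.88813984 225.2621736 ]
yellow radial -112.14069363283268 0.016346314571058035
19.3
```

View pics/j_side.png

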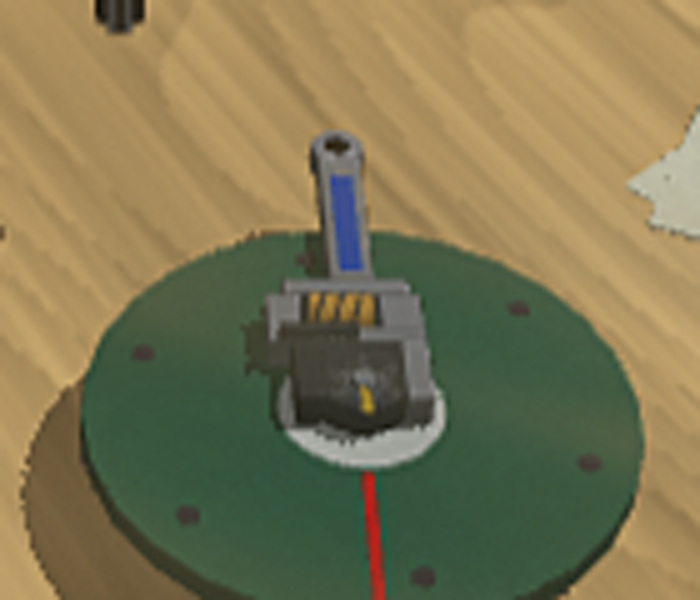

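View pics/j_top.png

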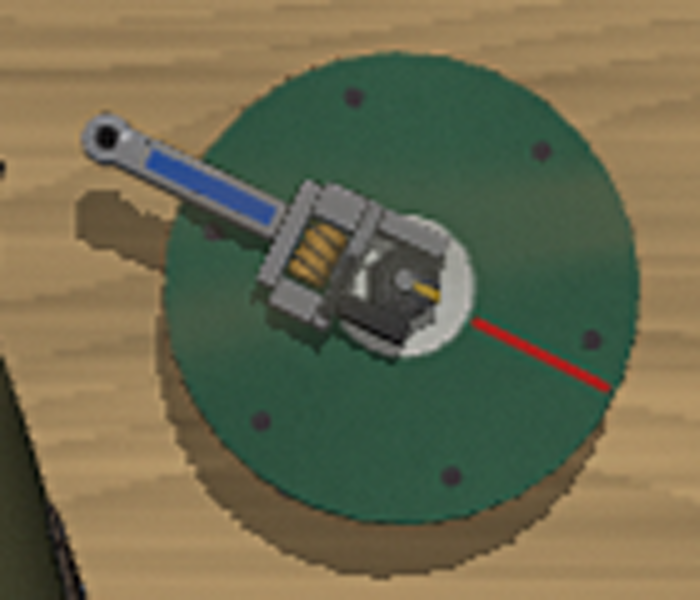

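```bash
python3 - <<'E'
from m import *
for n,hp,off in(("top",[107,137],[209.6,119.6]),("side",[337,146],[229.6,149.6])):
    p=snapshot(n)
    h=unproj(p,np.array([hp])/5+off,.066)[0,:2]; d=np.array([.522,-.125])-h; print(n,"hole",h,np.hypot(*d),np.degrees(np.arctan2(d[1],d[0])))
    im=p["pixels"].astype(float); c=proj(p,[.522,-.125,.068])[0]
    w=np.clip((im[:,:,0]+im[:,:,1])/2-im[:,:,2]-25,0,None)
    Y,X=np.mgrid[:384,:512]; w[np.hypot(X-c[0],Y-c[1])>11]=0
    ys,xs=np.nonzero(w); ww=w[ys,xs]; W=unproj(p,np.c_[xs,ys],.068)[:,:2]
    m=np.average(W,axis=0,weights=ww); C=np.cov(W.T,aweights=ww); v=np.linalg.eigh(C)[1][:,1]; v*=-np.sign(v[1])
    print("yellow dir",np.degrees(np.arctan2(v[1],v[0])),m,len(xs), "dist of centre",np.hypot(*(m-[.522,-.125])))
    q=m+.134*0; 
E
```

```text
top hole [0.60584437 0.04672371] 0.1910992198253886 -116.02401657124076
yellow dir -117.37142560710035 [ 0.51585925 -0.13906729] 14 dist of centre 0.015349183200897417
side hole [0.60616791 0.04526587] 0.18993341549955534 -116.3046725264883
yellow dir -112.15859393131487 [ 0.51627359 -0.13948677] 15 dist of centre 0.015577489695289014
```

Emit:
carry_out --steps '[20,30,20,0,1,20,30,20,0,1,0,0,0,0,1,0,0,30,0,1,0,0,0,0,1,25,0,0,0,1,15,0,0,0,1,8,0,0,0,1,4,0,0,0,1,3,0,0,0,1,1,-0.1,0,0.006,1,1,-0.1,0,0.006,1,0,0,0,0,1,0,0,0,0,1,0,0,0,0,1]'

```text
time_s: 20.65
tool_pos: [0.5727, 0.0307, 0.0525]
tcp_rot: [3.141, 0.001, -0.46]
force: [-3.3, 0.1, 0.9]
grip_width: 0.0003
```

Emit:
carry_out --steps '[-5,0,0,0,1,-20,0,0,0,1,-30,0,0,0,1,0,0,-30,0,1,-20,-30,-20,0,1,-20,-30,-20,0,1,0,0,0,0,1,0,0,0,0,1]'

```text
time_s: 21.32
tool_pos: [0.5166, 0.1283, 0.1243]
tcp_rot: [-3.139, -0.004, -0.457]
force: [0.8, -1.1, -0.0]
grip_width: 0.0002
```

```bash
python3 - <<'E'
from m import *
for n in("top","side"):
    p=snapshot(n); print(n,stripe(p,0)); save(p,"k_"+n,(210,120,350,240) if n=="top" else (230,150,370,270),5)
    im=p["pixels"].astype(float); c=proj(p,[.522,-.125,.068])[0]
    w=np.clip((im[:,:,0]+im[:,:,1])/2-im[:,:,2]-25,0,None)
    Y,X=np.mgrid[:384,:512]; w[np.hypot(X-c[0],Y-c[1])>11]=0
    ys,xs=np.nonzero(w); ww=w[ys,xs]; W=unproj(p,np.c_[xs,ys],.068)[:,:2]
    m=np.average(W,axis=0,weights=ww); C=np.cov(W.T,aweights=ww); v=np.linalg.eigh(C)[1][:,1]; v*=-np.sign(v[1])
    print("yellow dir",np.degrees(np.arctan2(v[1],v[0])),"rad",np.degrees(np.arctan2(m[1]+.125,m[0]-.522)))
print(get_obs()["time_s"])
E
```

```text
top (111, np.float32(-161.34792), 'lat mm', np.float64(-89.42663757357604), 'radial', np.float64(-115.27701456683378), (np.float32(0.5750197), np.float32(-0.01271936)))
yellow dir -117.59179530928824 rad -113.58094207334099
side (76, np.float32(-116.68478), 'lat mm', np.float64(0.36892009563954664), 'radial', np.float64(-116.85723221872772), (np.float32(0.5773724), np.float32(-0.015652876)))
yellow dir -113.80262498924068 rad -112.01036055070293
21.4167
```

View pics/k_top.png

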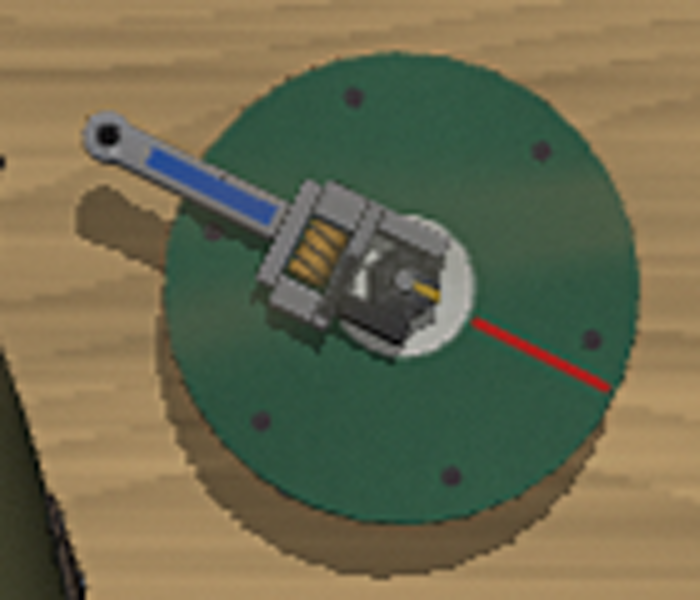

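View pics/k_side.png

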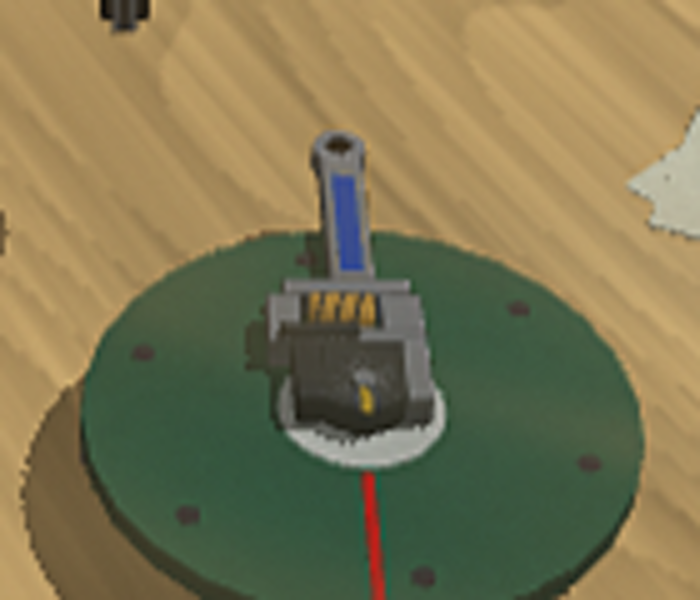

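```bash
python3 -c "
from bench import *
print(get_obs()['force']); print(hand_in())"
```

```text
[ 0.04055274 -0.6788012  -0.14225031]
the job is handed in; nothing more can be done
None
```

I closed the jaw onto the nut by rolling the worm, then swung the handle clockwise by about 40° until the yellow line reached the red one. The job was handed in at about 21 s.

- **Worm:** I made four strokes with the shut fingertip, mostly pressing 8–15 N (one reading reached 15.4 N). The drag rose to about 15 N and then the finger slipped. The pictures show the sliding jaw against the nut.
- **Swing:** I pushed on the side of the handle in small steps, using only the fingertip. I looked from both cameras between pushes, and finished with the arm clear.
- **Last checks:**
  - **Wrench:** it points at about −116.7° and the red line at about −116.5°. The −116.7° comes from the side camera only, because the last top-camera fit was spoiled by stray pixels.
  - **Yellow line:** it is too short to measure well. Readings ran from −112° to −117.6°, so a lag of the nut behind the wrench of a degree or two can't be ruled out.
  - **Position:** in the last pictures the wrench lies flat with the jaw on the nut.
- **Bystanders:** the fingers stayed clear of the glue, tape and drill, and no contact showed up. I did not measure their positions again at the end.

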